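Restock the two-step bench shelf

ROBOT

A 6-joint arm with a two-finger parallel gripper is mounted at the origin on a cart in front of the work surface, level with it; the furniture and walls round the work are solid. World frame = base frame: x ahead of the robot, y to its left, z up, the work surface at z = 0. Lengths are in m, angles in rad, forces in N, time in s.
With the tool pointing down it reaches from about 0.25 to 0.775 m from the base axis. Payload 4 kg.
Tool frame: the origin (TCP) lies at the centre of the arm's flange, where the gripper is bolted on; the fingertips stand 199 mm ahead of it and the grasp point (between the pads) lies 180 mm ahead of it (robot.tcp_to_tips is the distance from the TCP to the fingertips, in m); z points along the fingers, y is the line along which they close (so a half turn about z gives the same grasp; the last joint's range is limited). The gripper opens to 94 mm and grips with 3 to 60 N. Pads are 16 mm wide; open, the fingers measure 119 mm over their backs; the gripper's body (75 mm by 177 mm) begins 78 mm behind the grasp point.
Start: joints at [1.093, 0.087, 1.371, -0, 1.684, -0.103], TCP at [0.201, 0.512, 0.405] pointing down, gripper open.
Joint ranges: [-3.1, 3.1], [-0.76, 2.03], [0.27, 2.55], [-1.08, 4.22], [0.17, 2.65], [-2.57, 2.57]. Speed limits (rad/s): [2.79, 2.79, 3.14, 3.14, 3.14, 3.14].

INTERFACE

Orientations are given as [roll, pitch, yaw] about the fixed x, y, z axes, in that order (R = Rz(yaw) Ry(pitch) Rx(roll)).
In Python, from bench import telemetry, snapshot, ticket, robot gives the robot as it stands.
- The arm moves only by the tool apply_moves, never from a script. Its argument "moves" is a list that holds one entry, the list of rows, each a list of 5 numbers: the shift along the tool's x, y, z in units of 50 mm (1.0 is 50 mm), then the turn about the tool's z in units of 10 degrees (1.0 is 10 degrees), then the closure, from 0 (fully open) to 1 (shut). A call has 1 to 10 rows; each row is the pose to reach, as a shift and turn from the pose commanded when the call began, along the tool's axes at that moment; what a row does not reach only later rows make up. A row lasts 1/8 s, in which the tool goes at most 62.5 mm and 10.7 degrees, less where a joint would pass 70% of its speed; a pose out of reach is approached as far as the arm can. A call with a gripper value outside its range is refused whole. The fingers move at their own pace and stop on an object; the grip force is fixed at half the most. Time passes only in rows, so rows that repeat a pose let the fingers close. It gives the time, the measured TCP pose, the force, the opening and the grip force at its end, in the units of the state.
- telemetry.get_obs(): the state, without advancing time (a new reading comes with each control period).
- snapshot(name): name is "scene" or "top" or "wrist"; returns a dict with "image" (384x512x3 uint8, red, green, blue), "fovy" (degrees; the focal length in pixels is half the picture's height over the tangent of half this angle, whatever the lens; pixels are square), "cx", "cy" (the principal point, pixels), "D" ([k1, k2, p1, p2, k3] as OpenCV has them; the pictures are not rectified), "R" (3x3) and "t" (3): a world point X has camera coordinates R X + t. Camera axes: x right, y down, z forward; pixel columns grow to the right and rows downward; lengths in m; the calibration is good to about 2 mm. A picture is of the moment at which its call begins. There is no depth.
- ticket.close_job(): hands the job in; it is judged then, once.
The state is a dict: "time": time; "joint_positions": joint angles; "qvel": joint speeds; "joint_torque": joint torques, N m; "tool_pos": TCP position; "ee_rot": TCP orientation; "wrist_force": force on the tool from outside, world axes, zero at the start; "wrist_torque": the same for the moment, N m; "width": finger opening in m; "finger_force": force on a finger pad.
Only numpy, scipy, OpenCV 4.12 (cv2) and the standard library are available. Lean on these libraries where they do the work, as an engineer would, in place of code of your own. Each camera call takes 0.05 s, during which the arm holds its last target. There are 200 camera calls.

TASK

Put the two white jars that stand about on the worktop onto the front (lower) step of the aluminium bench shelf, so that they and the jar already there make one close row, and stand the two tall amber bottles side by side on the back (upper) step, with their flat sides square to the shelf. Everything stands upright and flat on its step between the lips, with gaps of less than 1 cm between neighbours in a row (which of them is first does not matter). Leave the jar and the timer that are already on the shelf, and the beaker and wipes carton on the worktop, where they are.

Things in the scene. Friction and masses are not known exactly. Their poses are not given: they have to be found in the camera images.
- shelf: fixed two-step shelf of bare aluminium with grey end cheeks, on the worktop: 158 mm deep (x), 342 mm wide (y). Origin on the worktop, under its middle; +x points to its back, z up. Between the cheeks (6 mm thick, rising 20 mm above each step) both steps are 330 mm wide, y = -165 to 165 mm. The steps are described with their points.
- front_row (a point): centre of the top of the front step; axes as the shelf's (x to the back, y along the step). It lies at x = -37 mm of the shelf, 30 mm above the worktop. The step is 66 mm deep (x = -33 to 33 mm from here), with a lip 6 mm high and 6 mm thick along its front edge.
- back_row (a point): centre of the top of the back step; axes as the shelf's. It lies at x = 39 mm of the shelf, 60 mm above the worktop. The step is 74 mm deep (x = -37 to 37 mm from here), with a lip 6 mm high and 6 mm thick along its front edge and a stop 30 mm high behind it.
- jar_1: round white plastic jar with a ribbed white screw cap, standing upright: body 49 mm across up to 55 mm height, cap 44 mm across from 54 to 70 mm; 70 mm tall in all, about 0.13 kg. Origin: centre of its underside, z up. One of the two jars to be put on the front step; starts on the worktop.
- jar_2: round white plastic jar with a ribbed white screw cap, standing upright: body 49 mm across up to 55 mm height, cap 44 mm across from 54 to 70 mm; 70 mm tall in all, about 0.13 kg. Origin: centre of its underside, z up. The other jar to be put on the front step; starts on the worktop.
- shelf_jar: round white plastic jar with a ribbed white screw cap, standing upright: body 49 mm across up to 55 mm height, cap 44 mm across from 54 to 70 mm; 70 mm tall in all, about 0.13 kg. Origin: centre of its underside, z up. It already stands on the front step, anywhere along it, and stays there (loose).
- bottle_1: square amber glass bottle without cap, standing upright: body 58 x 58 mm up to 84 mm height, above it a round neck 36 mm across up to 154 mm, its total height; about 0.3 kg. Origin: centre of its underside, z up, x and y square to the flats of the body. Starts on the worktop, at any yaw.
- bottle_2: square amber glass bottle without cap, standing upright: body 58 x 58 mm up to 84 mm height, above it a round neck 36 mm across up to 154 mm, its total height; about 0.3 kg. Origin: centre of its underside, z up, x and y square to the flats of the body. Starts on the worktop, at any yaw.
- timer: white lab timer on a small foot, 48 x 62 x 61 mm (x, y, z), origin under its middle; stands loose on the back step, anywhere along it, facing the robot, and stays there. At least one side of it always has room for both bottles.
- beaker: glass beaker, 52 mm across, 66 mm tall, origin under its middle; a loose bystander on the worktop.
- wipes: white wipes carton, 71 x 115 x 46 mm (x, y, z), origin under its middle; a loose bystander on the worktop.
- balance: fixed electronic balance on the worktop, about 300 x 210 mm (x, y), 80 mm tall, origin under its middle; an obstacle.

How it is judged:
By the outcome, as a careful person would: the job done as asked, in the order asked, and still so for the second after the job is handed in, with the robot touching nothing.
It also fails if it takes over 72 s, if anything falls off the work surface, if the arm or the gripper's body presses on something with over 40 N, if the wrist force passes 120 N, or if a joint passes its speed limit or range.

## Working session

There is one attempt and no reset: what is moved stays moved. The work goes in short steps, Python scripts to look and compute and a tool call to move; the robot and the scene stay as the last step left them, time stands still between calls to the robot, and variables do not carry over. Pictures are saved under pics/ and viewed, at most 10 in all, crops included, and the job is handed in when it is done.

Besides the shell and the picture viewer there is one more tool, called after "Call:" as name(argument=value, ...), one argument or row to a line, values as JSON. apply_moves: Moves the arm, as the interface text tells. Its arguments: {"type":"object","properties":{"moves":{"type":"array","items":{"type":"array","items":{"type":"array","items":{"type":"number"}}}}},"required":["moves"]}

```bash
ls; mkdir -p pics
python3 - <<'E'
from bench import telemetry, snapshot
import cv2,numpy as np
o=telemetry.get_obs();print({k:np.round(v,3) for k,v in o.items()})
for n in("scene","top"):
    s=snapshot(n);cv2.imwrite(f"pics/{n}0.png",s["image"][:,:,::-1]);np.save(f"pics/{n}0.npy",s,allow_pickle=True)
    print(n,s["fovy"],s["cx"],s["cy"],s["D"],np.round(s["R"],4).tolist(),s["t"])
E
```

```text
pics
{'time': np.float64(0.0), 'joint_positions': array([ 1.093,  0.088,  1.372, -0.   ,  1.684, -0.103]), 'qvel': array([ 0.   , -0.001, -0.001, -0.001, -0.001, -0.001]), 'joint_torque': array([ 2.0000e-03, -3.4017e+01, -3.0244e+01,  7.2000e-02,  3.3000e-02,
       -0.0000e+00]), 'tool_pos': array([0.201, 0.512, 0.404]), 'ee_rot': array([-3.139, -0.   ,  2.767]), 'wrist_force': array([-0.21 ,  0.749, -0.152]), 'wrist_torque': array([-0.006, -0.008,  0.031]), 'finger_force': np.float64(0.0), 'width': np.float64(0.094)}
scene 57.66970438614524 257.7364078644626 189.27913060411953 [0.03171054 0.         0.         0.         0.        ] [[-0.6766, 0.7363, -0.0107], [0.6331, 0.5742, -0.5191], [-0.376, -0.358, -0.8547]] [ 0.33415212 -0.34589516  1.38152078]
top 56.324193855587644 255.28870299546034 191.81677713119888 [-0.06002694  0.          0.          0.          0.        ] [[0.021, -0.9997, 0.0078], [-0.9937, -0.0218, -0.1096], [0.1098, -0.0054, -0.9939]] [0.03678254 0.55466278 1.26917077]
```

View pics/top0.png

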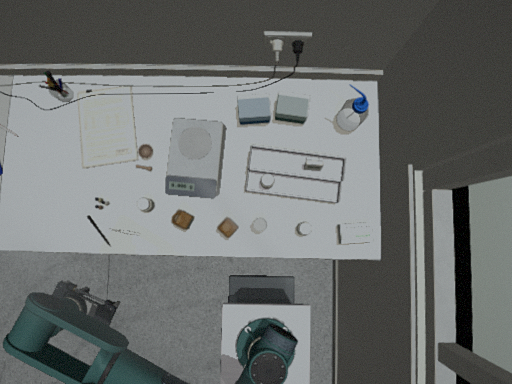

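View pics/scene0.png

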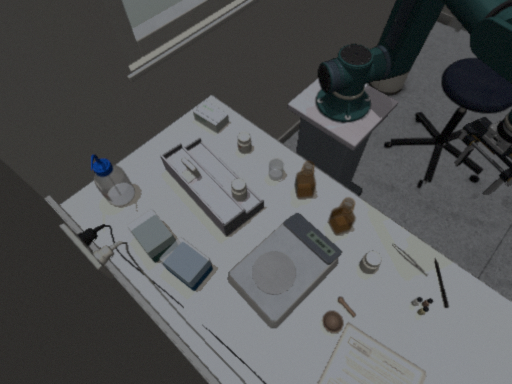

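The top view shows loose jars at about (146,204) and (304,229), bottles at (182,219) and (228,228), the beaker at (259,226) and the wipes carton at (354,233). The shelf spans (247,149)–(343,202), with its jar at (267,181) and the timer at (313,164). The scene view shows the same layout.

```bash
cat > h.py <<'E'
import numpy as np,cv2
from bench import telemetry,snapshot
def K(s):
    f=s["image"].shape[0]/2/np.tan(np.radians(s["fovy"])/2)
    return np.array([[f,0,s["cx"]],[0,f,s["cy"]],[0,0,1.]])
def ray(s,uv,z):
    uv=np.array(uv,float).reshape(-1,1,2)
    p=cv2.undistortPoints(uv,K(s),np.array(s["D"])).reshape(-1,2)
    R=np.array(s["R"]);c=-R.T@np.array(s["t"])
    d=np.c_[p,np.ones(len(p))]@R
    return c+d*((z-c[2])/d[:,2])[:,None]
def proj(s,X):
    return cv2.projectPoints(np.array(X,float).reshape(-1,1,3),cv2.Rodrigues(np.array(s["R"]))[0],np.array(s["t"]),K(s),np.array(s["D"]))[0].reshape(-1,2)
E
python3 - <<'E'
import cv2
im=cv2.imread("pics/top0.png")
c=cv2.resize(im[142:247,125:385],None,fx=3,fy=3,interpolation=cv2.INTER_CUBIC);cv2.imwrite("pics/topc.png",c)
E
```

```text
(no output)
```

View pics/topc.png

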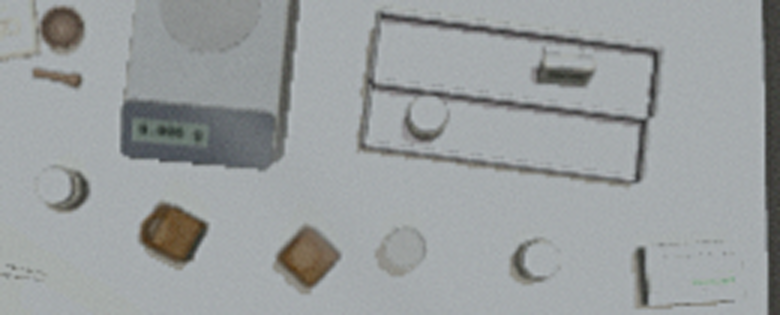

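The crop shows shelf corners at (378,13), (658,50), (362,150) and (639,181). Cap tops are at (427,113), (540,257) and (58,185), bottles at about (174,234) and (308,257), and the timer at (565,68).

Run:
```python
from h import *
s=np.load("pics/top0.npy",allow_pickle=True).item()
f=lambda n,uv,z:print(n,np.round(ray(s,np.array(uv)/3+[125-.33,142-.33],z)[0],4))
f("backL",(378,13),.08);f("backR",(658,50),.08);f("frontL",(362,150),.04);f("frontR",(639,181),.04);f("midL",(372,88),.07);f("midR",(645,122),.07)
f("sjar",(427,110),.1);f("jarR",(540,257),.07);f("jarL",(58,185),.07);f("b1",(174,234),.084);f("b2",(308,257),.084);f("timer",(565,68),.1)
f("beaker",(401,250),.04)
f("wipes",(690,275),.046)
f("balFL",(122,155),.05);f("balFR",(275,168),.05)
w=snapshot("wrist");print(w["fovy"],np.round(w["R"],3).tolist(),w["t"], telemetry.get_obs()["tool_pos"])
```

```text
backL [0.7109 0.0687 0.08  ]
backR [ 0.6744 -0.2627  0.08  ]
frontL [0.5524 0.0845 0.04  ]
frontR [ 0.5223 -0.2488  0.04  ]
midL [0.6229 0.0738 0.07  ]
midR [ 0.5897 -0.2491  0.07  ]
sjar [0.5936 0.0097 0.1   ]
jarR [ 0.4287 -0.1257  0.07  ]
jarL [0.5001 0.4388 0.07  ]
b1 [0.4457 0.2973 0.084 ]
b2 [0.4229 0.1424 0.084 ]
timer [ 0.6463 -0.1491  0.1   ]
beaker [0.434  0.0354 0.04  ]
wipes [ 0.411  -0.3082  0.046 ]
balFL [0.5391 0.37   0.05  ]
balFR [0.5276 0.187  0.05  ]
67.42949347129425 [[0.366, 0.931, -0.002], [0.9, -0.353, 0.254], [0.236, -0.095, -0.967]] [-0.54935906 -0.0257201   0.39092602] [0.20131987 0.51175373 0.40376812]
```

```bash
cat >> h.py <<'E'
from scipy.spatial.transform import Rotation as Ro
def tool():
    o=telemetry.get_obs();return o["tool_pos"],Ro.from_euler("xyz",o["ee_rot"]).as_matrix(),o
def go(x,y,z,yawdeg):
    p,R,o=tool();d=R.T@(np.array([x,y,z])-p)/.05
    dy=(yawdeg-np.degrees(np.arctan2(R[1,0],R[0,0]))+180)%360-180
    return "units %s turn %.2f  (dist mm %.0f) t=%.1f"%(np.round(d,3),-dy/10,np.linalg.norm(d)*50,o["time"])
def shot(n):
    s=snapshot("wrist");cv2.imwrite(f"pics/{n}.png",s["image"][:,:,::-1]);np.save(f"pics/{n}.npy",s,allow_pickle=True);return s
E
python3 - <<'E'
from h import *
s=shot("w0");p,R,o=tool();c=-np.array(s["R"]).T@s["t"]
print("cam in tool",R.T@(c-p),"dir",R.T@np.array(s["R"]).T[:,2])
v=np.array([-np.sin(np.radians(5.8)),0])
print(go(.46,.40,.45,90))
E
```

```text
cam in tool [0.07454419 0.00029641 0.02039713] dir [-2.54141954e-01 -5.07812178e-04  9.67166795e-01]
units [-5.632 -0.187 -0.921] turn 6.85  (dist mm 286) t=0.2
```

View pics/w0.png

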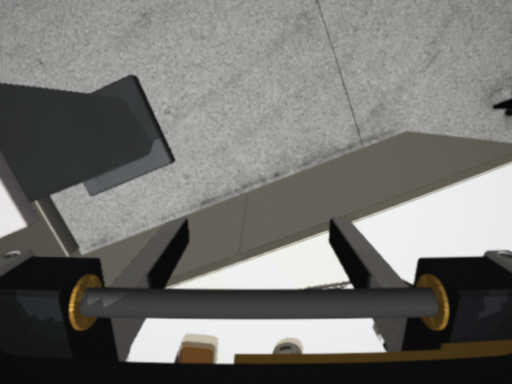

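The wrist picture shows the fingers from row 215 down, and objects that sit on the tool's +x side appear in the upper half.

Call:
apply_moves(
  moves=[
    [[-6.3, -0.8, -0.9, 6.85, 0], [-6.3, -0.8, -0.9, 6.85, 0], [-6.3, -0.8, -0.9, 6.85, 0], [-6.3, -0.8, -0.9, 6.85, 0], [-6.3, -0.8, -0.9, 6.85, 0], [-6.3, -0.8, -0.9, 6.85, 0], [-6.3, -0.8, -0.9, 6.85, 0], [-6.3, -0.8, -0.9, 6.85, 0], [-6.3, -0.8, -0.9, 6.85, 0]],
  ],
)

```text
time: 1.32
tool_pos: [0.4796, 0.3594, 0.4495]
ee_rot: [-3.141, 0.0, 1.573]
wrist_force: [0.3, -0.5, 0.0]
width: 0.0939
finger_force: 0.0
```

Run:
```python
from h import *
s=shot("w1");print(tool()[0],tool()[2]["ee_rot"],tool()[2]["time"],proj(s,[.5,.439,.07]))
```

```text
[0.47955948 0.35948404 0.44961366] [-3.14143772e+00  3.19503838e-05  1.57261820e+00] 1.375 [[276.21362433 111.80361197]]
```

View pics/w1.png

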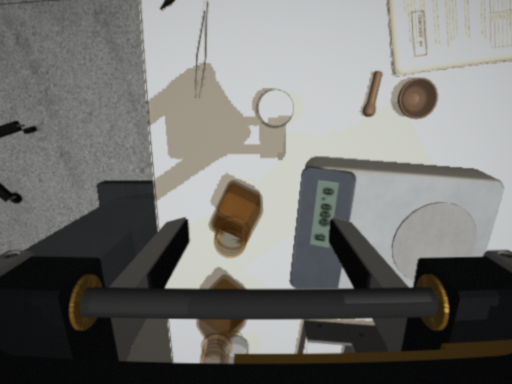

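The jar's cap centre is at (276,108). Bottle 1's body is around (239,205), with its neck rim at about (231,238).

Run:
```python
from h import *
s=np.load("pics/w1.npy",allow_pickle=True).item()
j=ray(s,(276,108),.07)[0];print(j,ray(s,(231,238),.154)[0])
im=s["image"];hsv=cv2.cvtColor(im,cv2.COLOR_RGB2HSV)
# cap circle
g=cv2.GaussianBlur(cv2.cvtColor(cv2.resize(im[70:145,240:315],None,fx=4,fy=4,interpolation=cv2.INTER_CUBIC),cv2.COLOR_RGB2GRAY),(5,5),1)
c=cv2.HoughCircles(g,cv2.HOUGH_GRADIENT,1,300,param1=60,param2=20,minRadius=55,maxRadius=90)
print(c[0][:2]/4+[240,70,0] if c is not None else None)
# bottle base: amber mask contour
m=cv2.inRange(hsv,(5,120,30),(22,255,220));n,l,st,ce=cv2.connectedComponentsWithStats(m)
for i in range(1,n):
    if st[i,4]>300: print(st[i],ce[i])
print(go(j[0],j[1],.28,90),go(j[0],j[1],.241,90))
```

```text
[0.49967259 0.44345487 0.07      ] [0.45050074 0.31160263 0.154     ]
[[275.625      107.875       17.29999924]]
[ 213  184   47   64 1809] [236.75621891 212.53012714]
[ 68 274  34  57 939] [ 81.2257721  302.14057508]
[416 274  34  57 927] [436.10787487 302.14670982]
[202 320  40  27 460] [223.10434783 327.82391304]
[ 235  339  277   25 3008] [389.62200798 354.29255319]
units [1.679 0.406 3.392] turn 0.01  (dist mm 190) t=1.4 units [1.679 0.406 4.172] turn 0.01  (dist mm 226) t=1.4
```

Call:
apply_moves(
  moves=[
    [[1.65, 0.4, 1.0, 0, 0], [1.65, 0.4, 2.0, 0, 0], [1.65, 0.4, 3.0, 0, 0], [1.65, 0.4, 3.9, 0, 0], [1.65, 0.4, 4.17, 0, 0], [1.65, 0.4, 4.17, 0, 0], [1.65, 0.4, 4.17, 0, 1], [1.65, 0.4, 4.17, 0, 1], [1.65, 0.4, 4.17, 0, 1], [1.65, 0.4, 4.17, 0, 1]],
  ],
)

```text
time: 2.62
tool_pos: [0.4999, 0.4418, 0.2419]
ee_rot: [3.141, -0.001, 1.571]
wrist_force: [-0.5, -0.5, -0.0]
width: 0.0576
finger_force: 0.0
```

Call:
apply_moves(
  moves=[
    [[0, 0, 0, 0, 1], [0, 0, 0, 0, 1], [0, 0, -0.3, 0, 1], [0, 0, -1.3, 0, 1], [0, 0, -2.4, 0, 1], [0, 0, -3.5, 0, 1], [-0.3, 0, -4.2, 0, 1], [-1.3, 0.1, -4.6, 0, 1], [-2.4, 0.3, -5.0, 0, 1], [-3.5, 0.4, -5.0, 0, 1]],
  ],
)

```text
time: 3.88
tool_pos: [0.5196, 0.2652, 0.4944]
ee_rot: [3.137, -0.002, 1.572]
wrist_force: [1.1, 0.9, -1.9]
width: 0.0465
finger_force: 30.0
```

Call:
apply_moves(
  moves=[
    [[-1, 0.1, 0, 0.6, 1], [-2, 0.3, 0, 0.6, 1], [-3, 0.4, 0, 0.6, 1], [-4, 0.5, 0, 0.6, 1], [-5, 0.7, 0, 0.6, 1], [-6, 0.9, 0, 0.6, 1], [-7, 1.0, 0, 0.6, 1], [-8, 1.2, 0, 0.6, 1], [-8.5, 1.2, 0, 0.6, 1], [-8.5, 1.2, 0, 0.6, 1]],
  ],
)

```text
time: 5.12
tool_pos: [0.5799, -0.1599, 0.4911]
ee_rot: [-3.141, -0.0, 1.463]
wrist_force: [0.1, -0.2, -1.7]
width: 0.0469
finger_force: 30.0
```

Run:
```python
from h import *
s=shot("w2");print(tool()[0],tool()[2]["ee_rot"],tool()[2]["time"])
```

```text
[ 0.57989127 -0.15853024  0.49135613] [-3.14138508e+00 -9.10883543e-04  1.46529716e+00] 5.175
```

View pics/w2.png

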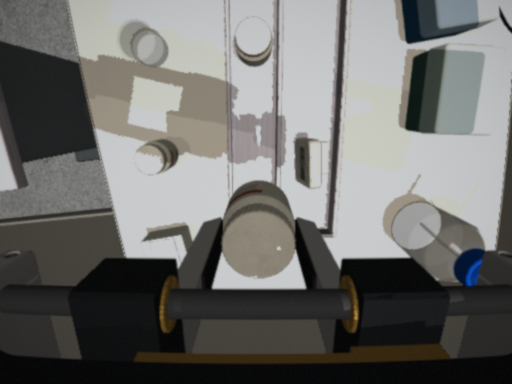

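The shelf lines run nearly vertical: front lip at u≈229, back-step lip at 276–283, back stop at 347→332, right rear corner at (332,233). The shelf jar's cap is at (253,37), the timer at (310,163), and the second loose jar at (147,155). The held jar hangs upright.

Run:
```python
from h import *
s=np.load("pics/w2.npy",allow_pickle=True).item();im=s["image"];g=cv2.cvtColor(im,cv2.COLOR_RGB2GRAY).astype(float)
for r in (12,70,90,150,175,200):
    row=g[r-2:r+3].mean(0);print(r,"|",*np.round(row[222:240]).astype(int),"|",*np.round(row[268:290]).astype(int),"|",*np.round(row[326:354]).astype(int))
c=im[0:80,220:360]
gg=cv2.GaussianBlur(cv2.cvtColor(cv2.resize(im[5:80,215:295],None,fx=4,fy=4,interpolation=cv2.INTER_CUBIC),cv2.COLOR_RGB2GRAY),(5,5),1)
print(cv2.HoughCircles(gg,cv2.HOUGH_GRADIENT,1,300,param1=60,param2=20,minRadius=45,maxRadius=90)/4+[215,5,0])
big=cv2.resize(im[0:245,215:360],None,fx=4,fy=2.4,interpolation=cv2.INTER_CUBIC);cv2.imwrite("pics/w2c.png",big[:,:,::-1])
```

```text
12 | 191 184 165 166 185 184 163 150 181 192 192 192 193 192 192 193 192 192 | 193 192 192 192 186 169 150 142 125 98 116 163 187 188 176 177 189 192 192 193 193 193 | 191 191 192 191 191 191 191 191 190 189 177 151 137 116 74 51 49 48 52 74 119 165 184 180 172 181 187 189
70 | 198 198 190 165 153 176 188 173 167 185 197 200 200 200 200 200 200 200 | 200 200 199 198 187 156 138 126 96 96 149 187 195 185 176 193 199 199 200 200 200 200 | 199 199 199 199 199 198 191 167 151 144 127 81 54 51 50 57 92 144 180 193 188 185 193 198 198 198 198 198
90 | 131 132 131 127 114 114 122 116 103 121 137 141 141 138 141 160 183 197 | 201 201 201 200 187 152 135 124 87 99 162 193 196 185 185 197 201 201 201 201 201 201 | 201 200 200 200 200 199 187 155 130 108 72 50 46 47 50 82 146 186 190 183 182 194 197 198 198 198 198 198
150 | 152 156 154 150 145 133 129 138 134 115 128 148 153 151 148 148 149 150 | 154 155 155 152 147 144 133 91 69 99 120 123 120 134 138 138 140 159 194 203 203 203 | 203 199 186 161 135 117 90 59 48 48 55 86 137 179 191 188 189 198 200 201 201 201 201 201 201 201 201 201
175 | 204 204 204 204 200 180 156 184 200 191 161 188 202 204 204 203 204 204 | 204 204 201 187 158 145 130 93 125 184 201 193 174 194 203 204 204 204 204 204 203 203 | 197 185 156 137 118 76 54 53 54 72 121 173 195 195 193 199 202 203 203 203 203 203 203 203 203 203 203 203
200 | 204 204 203 204 204 199 173 122 79 57 49 48 51 58 66 76 83 89 | 114 113 113 113 112 110 108 105 100 97 92 87 81 77 74 72 70 70 77 109 162 195 | 185 149 121 86 59 53 53 63 105 163 195 198 197 201 202 202 203 203 203 203 203 203 203 202 203 203 203 203
[[[253.125       37.625       17.10000038]]]
```

View pics/w2c.png

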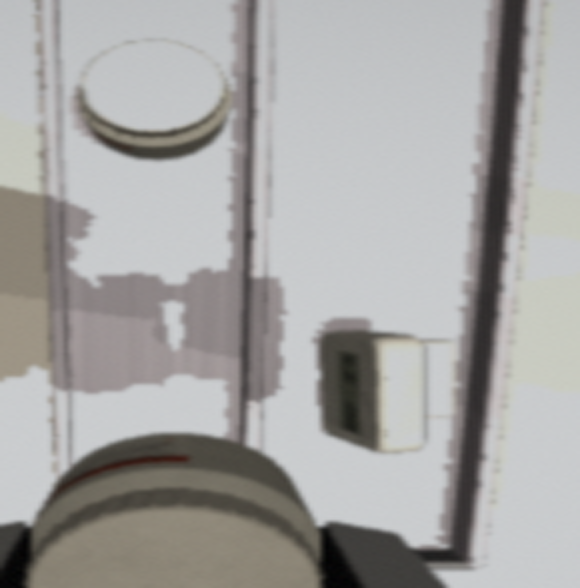

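Run:
```python
from h import *
s=np.load("pics/w2.npy",allow_pickle=True).item()
A=ray(s,[(282.3,12),(282,70),(281.5,90),(280,175)],.066);B=ray(s,[(346.3,12),(342.7,70),(341.6,90),(339,150-15),(336,175),(334.2,200)],.09)
C=ray(s,[(229.3,12),(230.2,70),(232.2,175)],.036);D=ray(s,[(278.7,12),(278,70),(277.8,90),(276.3,175)],.066)
for n,P,x in(("lip+2",A,.002),("lip-4",D,-.004),("stop76",B,.076),("flip-70",C,-.070)):
    k=np.polyfit(P[:,1],P[:,0],1);print(n,"yaw",-np.degrees(np.arctan(k[0])),"origin x at y=-.09:",np.polyval(k,-.09),"minus",np.polyval(k,-.09)-x/np.cos(np.radians(5.8)))
print("corner",ray(s,(332,233.5),.08))
print("sjar",ray(s,(253.1,37.6),.1),"jar2",ray(s,(147,155),.07))
print("timer: front-top R,back-top R, L",ray(s,[(310,188),(321,187),(321,140),(309,139)],.121))
```

```text
lip+2 yaw -6.051904214752884 origin x at y=-.09: 0.6172121482629408 minus 0.6152018569966095
lip-4 yaw -6.217554770643438 origin x at y=-.09: 0.6120378169252639 minus 0.6160583994579265
stop76 yaw -6.348231144728342 origin x at y=-.09: 0.6920906575480571 minus 0.6156995894274679
flip-70 yaw -6.272780794212249 origin x at y=-.09: 0.5455559394200177 minus 0.615916133741613
corner [[ 0.67612742 -0.26279614  0.08      ]]
sjar [[0.59012686 0.00561517 0.1       ]] jar2 [[ 0.42494621 -0.12094895  0.07      ]]
timer: front-top R,back-top R, L [[ 0.64168129 -0.17958095  0.121     ]
 [ 0.65554122 -0.17976175  0.121     ]
 [ 0.65870969 -0.12140988  0.121     ]
 [ 0.64434789 -0.11872508  0.121     ]]
```

```bash
cat >> h.py <<'E'
O=np.array([.6157,-.0900]);a=np.radians(-6.2);ex=np.array([np.cos(a),np.sin(a)]);ey=np.array([-np.sin(a),np.cos(a)])
def W(x,y): return O+ex*x+ey*y
def S(p): d=np.array(p)[:2]-O;return d@ex,d@ey
E
python3 - <<'E'
from h import *
x,y=W(-.037,.0382);print(x,y)
print(go(x,y-.0014,.42,83.8));print(go(x,y-.0014,.2725,83.8))
E
```

```text
0.5830419897209944 -0.0480274570151347
units [ 2.175 -0.167  1.429] turn 0.02  (dist mm 130) t=5.2
units [ 2.173 -0.166  4.379] turn 0.02  (dist mm 245) t=5.2
```

Call:
apply_moves(
  moves=[
    [[1.1, -0.1, 0.3, 0, 1], [2.1, -0.17, 0.8, 0, 1], [2.17, -0.17, 1.8, 0, 1], [2.17, -0.17, 2.8, 0, 1], [2.17, -0.17, 3.5, 0, 1], [2.17, -0.17, 4.0, 0, 1], [2.17, -0.17, 4.2, 0, 1], [2.17, -0.17, 4.2, 0, 1]],
  ],
)

```text
time: 6.18
tool_pos: [0.5828, -0.0484, 0.2814]
ee_rot: [-3.141, -0.0, 1.468]
wrist_force: [0.7, 0.1, -1.9]
width: 0.0468
finger_force: 30.0
```

Run:
```python
from h import *
x,y=W(-.037,.0382)
print(tool()[2]["ee_rot"],go(x,y-.0014,.2725,83.8))
```

```text
[-3.14129340e+00 -3.80495098e-04  1.46775115e+00] units [-0.019  0.007  0.178] turn 0.03  (dist mm 9) t=6.2
```

Call:
apply_moves(
  moves=[
    [[-0.02, 0, 0.17, 0, 1], [-0.02, 0, 0.17, 0, 1], [-0.02, 0, 0.17, 0, 0.34], [-0.02, 0, 0.17, 0, 0.34], [-0.02, 0, 0.17, 0, 0.34], [-0.02, 0, -0.2, 0, 0.34], [-0.02, 0, -1.2, 0, 0.2], [-0.5, -0.5, -2.2, 0, 0], [-1.5, -1.3, -2.7, 0, 0], [-2.5, -2.0, -2.7, 0, 0]],
  ],
)

```text
time: 7.42
tool_pos: [0.4723, -0.1605, 0.4209]
ee_rot: [3.134, 0.003, 1.468]
wrist_force: [0.2, -0.7, 0.1]
width: 0.0932
finger_force: 0.0
```

Run:
```python
from h import *
print(tool()[0],go(.43,-.190,.42,83.8))
```

```text
[ 0.47231729 -0.16052651  0.42090457] units [-0.673 -0.782  0.014] turn 0.03  (dist mm 52) t=7.4
```

Call:
apply_moves(
  moves=[
    [[-0.5, -0.7, 0, 0, 0], [-0.5, -0.7, 0, 0, 0], [-0.5, -0.7, 0, 0, 0]],
  ],
)

```text
time: 7.8
tool_pos: [0.4361, -0.181, 0.4172]
ee_rot: [3.139, 0.0, 1.466]
wrist_force: [0.1, -0.1, 0.1]
width: 0.0942
finger_force: 0.0
```

```bash
cat >> h.py <<'E'
def caps(s,guess,z,r=.022,pad=32):
    u=proj(s,guess)[0];x0,y0=np.maximum(np.round(u-pad).astype(int),0)
    im=s["image"][y0:y0+2*pad,x0:x0+2*pad]
    g=cv2.GaussianBlur(cv2.cvtColor(cv2.resize(im,None,fx=4,fy=4,interpolation=cv2.INTER_CUBIC),cv2.COLOR_RGB2GRAY),(5,5),1)
    R=np.linalg.norm(proj(s,np.array(guess)+[0,r,0])[0]-u)*4
    c=cv2.HoughCircles(g,cv2.HOUGH_GRADIENT,1,300,param1=60,param2=15,minRadius=int(R*.88),maxRadius=int(R*1.12))
    if c is None: return u,None
    c=c[0][0]/4;q=c[:2]+[x0-.375,y0-.375];return u,q,c[2],R/4,ray(s,q,z)[0]
E
python3 - <<'E'
from h import *
s=shot("w3");print(tool()[0])
print(caps(s,[.427,-.123,.07],.07))
print(caps(s,[.583,-.048,.1],.1));print(caps(s,[.5901,.0056,.1],.1))
E
```

```text
[ 0.43641554 -0.18080455  0.41674849]
(array([245.02750117, 132.23884609]), array([243.5, 136.5]), np.float32(19.125), np.float64(20.296148788688203), array([ 0.42475618, -0.12749542,  0.07      ]))
(array([395.88769055,  39.48600415]), array([397.25,  41.5 ]), np.float32(24.5), np.float64(24.506573451389308), array([ 0.58432052, -0.04992863,  0.1       ]))
(array([401.97876641, -21.52712192]), array([397.25,  41.5 ]), np.float32(24.425), np.float64(25.471353325142992), array([ 0.58432052, -0.04992863,  0.1       ]))
```

View pics/w3.png

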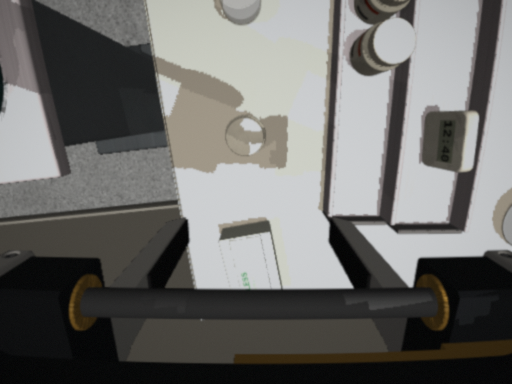

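Jar A stands upright on the front step at (395,42). The second jar's cap centre is at about (245,136).

Run:
```python
from h import *
print(ray(np.load("pics/w3.npy",allow_pickle=True).item(),(245,136.3),.07))
print(go(.426,-.127,.2415,83.8))
```

```text
[[ 0.42645412 -0.12745216  0.07      ]]
units [ 1.049 -0.323  3.505] turn 0.03  (dist mm 184) t=7.8
```

Call:
apply_moves(
  moves=[
    [[0.9, -0.3, 0.5, 0, 0], [1.05, -0.32, 1.5, 0, 0], [1.05, -0.32, 2.5, 0, 0], [1.05, -0.32, 3.3, 0, 0.1], [1.05, -0.32, 3.5, 0, 0.3], [1.05, -0.32, 3.5, 0, 1], [1.05, -0.32, 3.5, 0, 1], [1.05, -0.32, 3.5, 0, 1], [1.05, -0.32, 3.5, 0, 1], [1.05, -0.32, 3.5, 0, 1]],
  ],
)

```text
time: 9.1
tool_pos: [0.4261, -0.1276, 0.2427]
ee_rot: [3.138, 0.001, 1.466]
wrist_force: [-0.6, 0.7, 6.2]
width: 0.0462
finger_force: 30.0
```

Call:
apply_moves(
  moves=[
    [[0, 0, 0, 0, 1], [0, 0, -0.3, 0, 1], [0, 0, -1.3, 0, 1], [0, 0, -2.3, 0, 1], [0, 0.2, -3, 0, 1], [0, 1, -3, 0, 1], [0, 2, -3, 0, 1], [0, 2.5, -3, 0, 1], [0, 2.5, -3, 0, 1]],
  ],
)

```text
time: 10.22
tool_pos: [0.5507, -0.1405, 0.3902]
ee_rot: [-3.14, -0.0, 1.467]
wrist_force: [-1.1, 0.3, -1.0]
width: 0.0462
finger_force: 30.0
```

Run:
```python
from h import *
s=shot("w4");print(tool()[0],tool()[2]["width"])
a=caps(s,[.5835,-.049,.1],.1);b=caps(s,[.5901,.0056,.1],.1);print(a,b)
for q in(a,b): 
    if q[1] is not None: print(S(q[-1]))
```

```text
[ 0.54980199 -0.14036605  0.39054828] 0.046171433267848304
(array([285.82174971,  93.48803249]), array([284.5 ,  93.25]), np.float32(23.55), np.float64(25.896885034165322), array([ 0.5823378 , -0.04867694,  0.1       ])) (array([288.09739526,  27.19141299]), array([285.,  34.]), np.float32(24.975), np.float64(27.732633571104465), array([5.86978496e-01, 4.08598808e-04, 1.00000000e-01]))
(np.float64(-0.037629923600065396), np.float64(0.03747826043120349))
(np.float64(-0.0383175813993908), np.float64(0.08677789171997688))
```

View pics/w4.png

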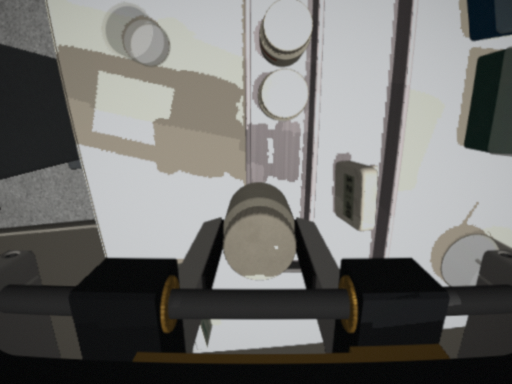

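The shelf jar is at (287,27), jar A at (285,94) with a gap of about 6 mm, and jar B is held upright. The timer is unmoved.

Run:
```python
from h import *
x,y=W(-.037,-.0165);print(x,y)
print(go(x,y,.273,83.8))
```

```text
0.5771344249638749 -0.10240751474442035
units [0.811 0.47  2.35 ] turn 0.02  (dist mm 127) t=10.3
```

Call:
apply_moves(
  moves=[
    [[0.78, 0.46, 0, 0, 1], [0.8, 0.47, 0.6, 0, 1], [0.8, 0.47, 1.4, 0, 1], [0.8, 0.47, 1.9, 0, 1], [0.8, 0.47, 2.15, 0, 1], [0.8, 0.47, 2.15, 0, 1], [0.8, 0.47, 2.15, 0, 1]],
  ],
)

```text
time: 11.15
tool_pos: [0.5775, -0.1032, 0.2854]
ee_rot: [3.139, 0.0, 1.466]
wrist_force: [0.9, 0.4, -0.7]
width: 0.0464
finger_force: 30.0
```

Run:
```python
from h import *
x,y=W(-.037,-.0165)
print(go(x,y,.273,83.8));
```

```text
units [ 0.015 -0.01   0.247] turn 0.02  (dist mm 12) t=11.2
```

Call:
apply_moves(
  moves=[
    [[0.02, -0.01, 0.25, 0, 1], [0.02, -0.01, 0.25, 0, 1], [0.02, -0.01, 0.25, 0, 0.34], [0.02, -0.01, 0.25, 0, 0.34], [0.02, -0.01, 0.25, 0, 0.34], [0.02, -0.01, -0.2, 0, 0.34], [0.02, -0.01, -1.2, 0, 0.3], [0.2, -0.2, -2.2, 0, 0.2], [1, -1.1, -3, 0, 0.2], [1.8, -1.8, -3.4, 0, 0.2]],
  ],
)

```text
time: 12.4
tool_pos: [0.4984, -0.0066, 0.4543]
ee_rot: [3.139, -0.0, 1.465]
wrist_force: [0.5, 0.1, 0.0]
width: 0.0753
finger_force: 0.0
```

Run:
```python
from h import *
print(go(.44,.075,.46,83.8))
```

```text
units [ 1.499 -1.334 -0.117] turn 0.01  (dist mm 100) t=12.4
```

Call:
apply_moves(
  moves=[
    [[0.7, -0.6, 0, 0, 0.2], [1.45, -1.25, 0, 0, 0.2], [1.45, -1.25, 0, 0, 0.2], [1.45, -1.25, 0, 0, 0.2]],
  ],
)

```text
time: 12.9
tool_pos: [0.4448, 0.0714, 0.4522]
ee_rot: [3.141, 0.0, 1.467]
wrist_force: [0.3, -0.4, -0.5]
width: 0.0753
finger_force: 0.0
```

Run:
```python
from h import *
s=shot("w5");print(tool()[0]);im=s["image"]
t=snapshot("top");cv2.imwrite("pics/top5.png",t["image"][:,:,::-1])
A=cv2.resize(im[0:240,60:460],None,fx=2,fy=2,interpolation=cv2.INTER_CUBIC)
B=cv2.resize(t["image"][145:195,240:350],None,fx=2,fy=2,interpolation=cv2.INTER_CUBIC)
A[:100,-220:]=B;cv2.imwrite("pics/w5c.png",A[:,:,::-1])
```

```text
[0.44511941 0.07103694 0.45194593]
```

View pics/w5c.png

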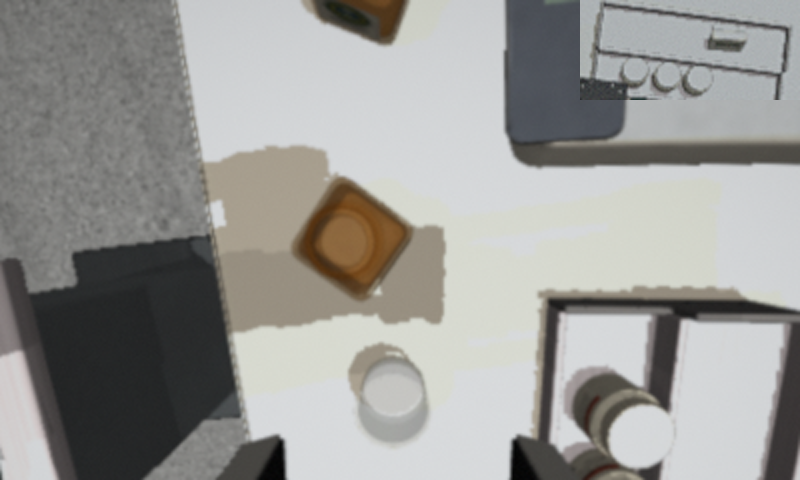

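The bottle-2 body outline in crop pixels has corners (342,178), (412,235), (360,298) and (293,245), with the neck rim centred at (343,240). The beaker is at (393,388), and the inset shows three jars in a row.

```bash
cat >> h.py <<'E'
def bottle(s,guess,ztop,base=0.,verbose=1):
    """amber mask component near guess; rect of its outline at body-top height"""
    hsv=cv2.cvtColor(s["image"],cv2.COLOR_RGB2HSV);m=cv2.inRange(hsv,(4,90,30),(24,255,230))
    m=cv2.morphologyEx(m,cv2.MORPH_CLOSE,np.ones((5,5),np.uint8))
    n,l,st,ce=cv2.connectedComponentsWithStats(m);u=proj(s,[guess[0],guess[1],ztop])[0]
    i=min((k for k in range(1,n) if st[k,4]>300),key=lambda k:np.linalg.norm(ce[k]-u))
    c,_=cv2.findContours((l==i).astype(np.uint8),cv2.RETR_EXTERNAL,cv2.CHAIN_APPROX_NONE);c=max(c,key=cv2.contourArea)
    P=ray(s,c.reshape(-1,2).astype(float),ztop)[:,:2]
    r=cv2.minAreaRect((P*1000).astype(np.float32));return st[i],np.round(r[0],1),np.round(r[1],1),r[2]
E
python3 - <<'E'
from h import *
s=np.load("pics/w5.npy",allow_pickle=True).item()
print(bottle(s,(.423,.142),.084))
c=np.array([(342,178),(412,235),(360,298),(293,245)])/2+[60-.25,-.25]
P=ray(s,c,.084);print(P,P.mean(0))
for i in range(4):
    d=P[(i+1)%4]-P[i];print(np.linalg.norm(d),np.degrees(np.arctan2(d[1],d[0]))%90)
print("neck",ray(s,np.array([343,240])/2+[59.75,-.25],.154))
E
```

```text
(array([ 207,   90,   59,   59, 2021], dtype=int32), array([424.5, 143.8]), array([53. , 53.8]), 48.86222839355469)
[[0.42343083 0.17923425 0.084     ]
 [0.46034687 0.14311354 0.084     ]
 [0.42556381 0.1095893  0.084     ]
 [0.38987826 0.14483165 0.084     ]] [0.42480494 0.14419219 0.084     ]
0.05164783838766523 45.62389450876916
0.04830875940238578 43.944233653059854
0.05015457877617619 45.3580108516247
0.04805532171519633 45.71665648352218
neck [[0.42619857 0.14471307 0.154     ]]
```

```bash
cat >> h.py <<'E'
def sides(s,guess,ztop,yaw0):
    hsv=cv2.cvtColor(s["image"],cv2.COLOR_RGB2HSV);m=cv2.inRange(hsv,(4,90,30),(24,255,230))
    m=cv2.morphologyEx(m,cv2.MORPH_CLOSE,np.ones((5,5),np.uint8))
    n,l,st,ce=cv2.connectedComponentsWithStats(m);u=proj(s,[guess[0],guess[1],ztop])[0]
    i=min((k for k in range(1,n) if st[k,4]>300),key=lambda k:np.linalg.norm(ce[k]-u))
    c,_=cv2.findContours((l==i).astype(np.uint8),cv2.RETR_EXTERNAL,cv2.CHAIN_APPROX_NONE);c=max(c,key=cv2.contourArea)
    P=ray(s,c.reshape(-1,2).astype(float),ztop)[:,:2];C=P.mean(0)
    out=[]
    for k in range(4):
        th=np.radians(yaw0+90*k);n_=np.array([np.cos(th),np.sin(th)]);t_=np.array([-n_[1],n_[0]]);d=P-C
        q=P[(d@n_>0.012)&(abs(d@t_)<.015)]
        if len(q)<8: continue
        vx,vy,x,y=cv2.fitLine((q*1000).astype(np.float32),cv2.DIST_HUBER,0,.01,.01).ravel()
        out.append((k,len(q),round((np.degrees(np.arctan2(vy,vx))-yaw0+45)%90-45+yaw0,1),np.round((np.median(q@n_))*1000,1)))
    return C,out
E
python3 - <<'E'
from h import *
s=np.load("pics/w5.npy",allow_pickle=True).item()
print(sides(s,(.423,.142),.084,46))
E
```

```text
(array([0.42441329, 0.14405324]), [(0, 20, np.float32(48.1), np.float64(424.3)), (1, 22, np.float32(47.4), np.float64(-179.3)), (2, 21, np.float32(48.4), np.float64(-372.4)), (3, 21, np.float32(44.0), np.float64(231.6))])
```

Run:
```python
from h import *
print(go(.4252,.1443,.294,47.0)); print(W(.039,.0105))
```

```text
units [ 1.42  -0.554  3.156] turn 3.69  (dist mm 175) t=13.0
[ 0.65560588 -0.08377339]
```

Call:
apply_moves(
  moves=[
    [[1.0, -0.4, 0.2, 1, 0.2], [1.42, -0.55, 0.6, 2, 0.2], [1.42, -0.55, 1.2, 3, 0.2], [1.42, -0.55, 1.9, 3.68, 0.2], [1.42, -0.55, 2.7, 3.68, 0.2], [1.42, -0.55, 3.15, 3.68, 0.2], [1.42, -0.55, 3.15, 3.68, 0.2], [1.42, -0.55, 3.15, 3.68, 1], [1.42, -0.55, 3.15, 3.68, 1], [1.42, -0.55, 3.15, 3.68, 1]],
  ],
)

```text
time: 14.25
tool_pos: [0.425, 0.1451, 0.2957]
ee_rot: [3.14, -0.002, 0.824]
wrist_force: [-0.1, 0.0, -0.3]
width: 0.0488
finger_force: 0.0
```

Call:
apply_moves(
  moves=[
    [[0, 0, 0, 0, 1], [0, 0, 0, 0, 1], [0, 0, 0, 0, 1], [0, 0, -0.3, 0, 1], [0, 0, -1.2, 0, 1], [0, 0, -2.1, 0, 1], [0, 0, -2.9, 0, 1], [0, 0, -3.0, 0, 1]],
  ],
)

```text
time: 15.25
tool_pos: [0.4247, 0.1452, 0.4479]
ee_rot: [3.138, -0.005, 0.824]
wrist_force: [0.1, -1.1, -4.4]
width: 0.0356
finger_force: 30.0
```

Run:
```python
from h import *
print(tool()[0],tool()[2]["ee_rot"],tool()[2]["width"])
x,y=W(.039,.0105);print(go(x,y,.44,83.8))
```

```text
[0.42474105 0.14520009 0.44786676] [ 3.1381683  -0.00524128  0.82438734] 0.03563317880098907
units [-0.228  6.499  0.178] turn -3.66  (dist mm 325) t=15.2
```

Call:
apply_moves(
  moves=[
    [[0, 0.9, 0, -0.6, 1], [-0.1, 1.9, 0, -1.2, 1], [-0.1, 2.9, 0, -1.8, 1], [-0.2, 3.9, 0, -2.4, 1], [-0.2, 4.9, 0, -3.0, 1], [-0.2, 5.8, 0, -3.66, 1], [-0.23, 6.4, 0, -3.66, 1], [-0.23, 6.5, 0.2, -3.66, 1], [-0.23, 6.5, 0.4, -3.66, 1], [-0.23, 6.5, 0.4, -3.66, 1]],
  ],
)

```text
time: 16.5
tool_pos: [0.6547, -0.083, 0.4221]
ee_rot: [-3.137, -0.001, 1.464]
wrist_force: [0.1, 0.5, -3.4]
width: 0.0357
finger_force: 30.0
```

```bash
cat >> h.py <<'E'
def amb(s):
    hsv=cv2.cvtColor(s["image"],cv2.COLOR_RGB2HSV);m=cv2.inRange(hsv,(4,90,30),(24,255,230))
    m=cv2.morphologyEx(m,cv2.MORPH_CLOSE,np.ones((5,5),np.uint8))
    n,l,st,ce=cv2.connectedComponentsWithStats(m)
    return [(st[i].tolist(),np.round(ce[i],1).tolist()) for i in range(1,n) if st[i,4]>200]
E
python3 - <<'E'
from h import *
s=shot("w6");p,R,o=tool();print(p,o["ee_rot"]);x,y=W(.039,.0105);print(go(x,y,.357,83.8));print(amb(s))
for dz in(.2955,.2115): print("held centre/base corners px at below TCP",dz,proj(s,[np.r_[W(*(np.array(S(p))+d)),p[2]-dz] for d in((0,0),(-.029,.029),(.029,.029),(.029,-.029),(-.029,-.029))]).round(1).tolist())
# timer shot: yellowish-white edges rows
E
```

```text
[ 0.65477374 -0.08293738  0.42349706] [-3.13909666e+00 -6.45550586e-04  1.46433073e+00]
units [-0.016  0.022  1.33 ] turn 0.01  (dist mm 67) t=16.6
[([219, 171, 77, 119, 6311], [258.7, 220.4]), ([180, 276, 17, 58, 544], [186.9, 304.7]), ([321, 276, 17, 58, 538], [330.3, 304.7]), ([111, 344, 318, 20, 3675], [285.3, 356.0])]
held centre/base corners px at below TCP 0.2955 [[260.7, 194.1], [230.7, 164.9], [291.0, 165.1], [289.3, 221.8], [232.0, 221.6]]
held centre/base corners px at below TCP 0.2115 [[260.9, 225.4], [218.4, 185.2], [303.8, 185.5], [300.3, 262.5], [221.2, 262.1]]
```

Run:
```python
from h import *
s=np.load("pics/w6.npy",allow_pickle=True).item()
hsv=cv2.cvtColor(s["image"],cv2.COLOR_RGB2HSV);m=cv2.inRange(hsv,(4,60,20),(26,255,240))[140:300,200:320]
for v in range(20,125,8):
    q=np.where(m[v])[0];print(v+140,q.min()+200 if len(q) else None,q.max()+200 if len(q) else None,end=" | ")
print()
for u in range(20,104,6):
    q=np.where(m[:,u])[0];print(u+200,q.min()+140 if len(q) else None,q.max()+140 if len(q) else None,end=" | ")
g=cv2.cvtColor(s["image"],cv2.COLOR_RGB2GRAY)
print();print(g[155:200:3,215:305:6])
```

```text
160 None None | 168 None None | 176 229 288 | 184 226 293 | 192 219 296 | 200 219 296 | 208 223 296 | 216 224 295 | 224 231 287 | 232 229 288 | 240 227 290 | 248 227 290 | 256 225 292 | 264 224 293 | 
220 189 206 | 226 180 283 | 232 171 289 | 238 170 287 | 244 170 280 | 250 169 282 | 256 169 283 | 262 169 282 | 268 169 282 | 274 169 283 | 280 169 286 | 286 173 289 | 292 180 282 | 298 None None | 
[[ 91  97 135 140 139 135 134 138 138 140 139 135 135  70 126]
 [102 107 132 139 137 134 133 137 137 139 139 135 134  68 126]
 [101 122 131 139 137 134 134 137 136 139 139 135 135  66 126]
 [ 93 130 130 139 137 134 133 135 135 139 139 134 133  62 126]
 [ 76 131 129 134 120 111 111 108 108 105 105 105 132  60 128]
 [119 149 137  86  82  79  79  79  80  81  80  79 112  58 126]
 [150 150 135  69  56  55  55  55  56  57  57  53  83  56 131]
 [191 142 101  49  58  60  59  60  61  62  68  56  75  56 126]
 [209 158  87  59  58  60  61  61  61  64  76  63  57  51 132]
 [111 208  81  58  65  63  63  62  62  64  76  73  53  43 136]
 [ 76 186  60  67  74  73  74  75  76  78  91  90  62  42 142]
 [ 77  99  57  74  84  83  83  81  82  85  95  95  68  46 143]
 [ 76  64  58  74  85  83  84  82  82  84  96  95  69  43 176]
 [104  57  60  75  85  85  85  83  84  85  98  95  71  36 174]
 [158  58  67  83  94  94  96  93  97  97  97  96  73  37 165]]
```

Call:
apply_moves(
  moves=[
    [[-0.01, 0.02, 0.6, 0.08, 1], [-0.01, 0.02, 1.0, 0.08, 1], [-0.01, 0.02, 1.25, 0.08, 1], [-0.01, 0.02, 1.35, 0.08, 1], [-0.01, 0.02, 1.35, 0.08, 1], [-0.01, 0.02, 1.35, 0.08, 1]],
  ],
)

```text
time: 17.3
tool_pos: [0.6565, -0.0846, 0.3584]
ee_rot: [3.139, 0.0, 1.449]
wrist_force: [-0.2, 0.1, -3.5]
width: 0.0361
finger_force: 30.0
```

Run:
```python
from h import *
x,y=W(.039,.0105);print(go(x,y,.3555,83.8),tool()[2]["wrist_force"])
```

```text
units [ 0.015 -0.02   0.059] turn -0.08  (dist mm 3) t=17.3 [-0.24715336  0.1163369  -3.4869819 ]
```

Lower 3 mm, release, rise, and head to bottle 1 (TCP near (.45,.225), z .46).

Call:
apply_moves(
  moves=[
    [[0.015, -0.02, 0.06, 0, 1], [0.015, -0.02, 0.06, 0, 1], [0.015, -0.02, 0.06, 0, 0.36], [0.015, -0.02, 0.06, 0, 0.36], [0.015, -0.02, 0.06, 0, 0.36], [0.015, -0.02, -0.3, 0, 0.36], [0.015, -0.02, -1.2, 0, 0.36], [0.015, -0.02, -2.2, 0, 0.3], [0.6, -0.5, -2.6, 0, 0.2], [1.5, -1.0, -2.6, 0, 0.2]],
  ],
)

```text
time: 18.55
tool_pos: [0.6151, -0.0044, 0.4919]
ee_rot: [3.134, -0.0, 1.446]
wrist_force: [-0.1, 0.7, -0.8]
width: 0.0749
finger_force: 0.0
```

Run:
```python
from h import *
print(go(.455,.225,.46,83.8))
```

```text
units [ 4.155 -3.752  0.609] turn -0.09  (dist mm 282) t=18.6
```

Call:
apply_moves(
  moves=[
    [[0.7, -0.7, 0.1, 0, 0.2], [1.5, -1.4, 0.3, 0, 0.2], [2.3, -2.1, 0.5, 0, 0.2], [3.1, -2.8, 0.6, 0, 0.2], [4.0, -3.6, 0.6, -0.09, 0.2], [4.1, -3.7, 0.6, -0.09, 0.2], [4.1, -3.7, 0.6, -0.09, 0.2]],
  ],
)

```text
time: 19.42
tool_pos: [0.4569, 0.2219, 0.4585]
ee_rot: [3.139, -0.0, 1.466]
wrist_force: [1.3, -0.1, 0.4]
width: 0.0752
finger_force: 0.0
```

Run:
```python
from h import *
s=shot("w7");print(tool()[0]);print(amb(s));print(bottle(s,(.45,.302),.084))
for y0 in (60,65,70): print(sides(s,(.45,.302),.084,y0))
im=s["image"]
b=bottle(s,(.45,.302),.084)[0];x,y,w,h=b[:4]
g=cv2.GaussianBlur(cv2.cvtColor(cv2.resize(im[y-5:y+h+5,x-5:x+w+5],None,fx=4,fy=4,interpolation=cv2.INTER_CUBIC),cv2.COLOR_RGB2GRAY),(5,5),1)
c=cv2.HoughCircles(g,cv2.HOUGH_GRADIENT,1,300,param1=50,param2=15,minRadius=50,maxRadius=85)
if c is not None:
    c=c[0][0]/4;print(c,ray(s,c[:2]+[x-5,y-5],.154))
t=snapshot("top");t0=np.load("pics/top0.npy",allow_pickle=True).item();print("top",amb(t));
print(bottle(t,W(.039,.0105),.144))
```

```text
[0.45742691 0.22132425 0.45800845]
[([218, 83, 52, 55, 1937], [244.0, 110.2]), ([103, 275, 29, 57, 843], [114.5, 303.1]), ([386, 275, 29, 57, 839], [402.6, 303.1]), ([194, 341, 311, 23, 3489], [366.5, 354.8])]
(array([ 218,   83,   52,   55, 1937], dtype=int32), array([448.6, 304.4]), array([52.3, 53.2]), 63.54667282104492)
(array([0.44809255, 0.30473887]), [(0, 24, np.float32(62.3), np.float64(513.2)), (1, 24, np.float32(63.5), np.float64(-210.4)), (2, 24, np.float32(64.1), np.float64(-462.2)), (3, 24, np.float32(66.5), np.float64(262.4))])
(array([0.44809255, 0.30473887]), [(0, 24, np.float32(63.1), np.float64(490.9)), (1, 25, np.float32(63.7), np.float64(-252.1)), (2, 23, np.float32(64.3), np.float64(-440.0)), (3, 25, np.float32(67.2), np.float64(303.5))])
(array([0.44809255, 0.30473887]), [(0, 24, np.float32(63.9), np.float64(465.2)), (1, 25, np.float32(63.7), np.float64(-291.3)), (2, 23, np.float32(64.5), np.float64(-413.9)), (3, 24, np.float32(67.5), np.float64(343.3))])
[26.875 22.375 17.2  ] [[0.44864745 0.31239867 0.154     ]]
top [([287, 151, 18, 19, 279], [294.9, 160.2])]Traceback (most recent call last):
  File "<stdin>", line 11, in <module>
  File "h.py", line 39, in bottle
    i=min((k for k in range(1,n) if st[k,4]>300),key=lambda k:np.linalg.norm(ce[k]-u))
ValueError: min() iterable argument is empty
```

Run:
```python
from h import *
s=np.load("pics/w7.npy",allow_pickle=True).item()
g=cv2.cvtColor(s["image"],cv2.COLOR_RGB2GRAY)
print("v\\u",*range(214,276,3))
for v in range(78,144,2): print(v,*g[v,214:276:3])
print(proj(s,[[.4484,.3045,.154],[.4484,.3045,.084],[.4484,.3045,0]]))
t=snapshot("top");hsv=cv2.cvtColor(t["image"],cv2.COLOR_RGB2HSV);m=cv2.inRange(hsv,(4,60,20),(26,255,240))
n,l,st,ce=cv2.connectedComponentsWithStats(m)
print([(st[i].tolist(),ce[i].round(1).tolist()) for i in range(1,n) if st[i,4]>60])
x,y=W(.039,.0105);print(proj(t,[[x,y,.06],[x,y,.144],[x,y,.214]]))
```

```text
v\u 214 217 220 223 226 229 232 235 238 241 244 247 250 253 256 259 262 265 268 271 274
78 216 216 217 217 215 217 216 217 217 217 217 217 216 216 217 217 217 217 217 216 217
80 213 216 216 217 217 212 195 193 212 216 216 217 217 216 217 217 217 217 216 217 217
82 216 217 217 217 212 166 122 135 157 192 215 216 217 216 215 216 217 217 217 217 217
84 213 216 217 217 192 118 97 82 103 134 165 204 216 215 214 215 217 217 217 217 217
86 200 217 217 217 162 107 72 68 67 76 103 138 172 211 215 216 216 216 217 217 217
88 190 217 217 212 148 97 68 66 65 63 64 77 102 148 190 214 215 215 216 216 218
90 170 216 217 193 132 84 68 65 73 68 60 58 64 84 117 167 202 216 216 215 217
92 161 210 217 183 116 76 60 66 79 80 74 61 60 61 70 105 143 188 210 215 216
94 162 192 212 160 107 63 57 76 80 88 88 84 71 62 62 66 90 134 157 207 216
96 161 171 210 154 98 57 58 77 86 88 88 90 91 76 73 69 65 85 128 166 216
98 163 163 195 136 78 56 61 84 101 108 109 99 93 90 80 84 75 69 87 145 213
100 162 162 162 120 62 56 70 98 112 114 113 112 102 100 81 87 90 82 76 139 210
102 162 162 162 103 59 54 81 111 112 112 113 1
[... 1207 characters left out ...]
3 163
134 164 163 164 164 163 163 163 162 152 115 77 60 63 71 75 104 156 162 163 163 163
136 164 163 162 163 164 163 163 164 164 195 194 137 64 85 102 128 164 163 164 163 164
138 163 163 164 164 165 164 164 164 165 181 219 214 140 114 128 159 164 164 163 164 164
140 163 164 164 164 163 163 163 164 164 177 219 219 165 160 161 165 163 163 164 164 163
142 164 164 163 163 164 164 164 165 163 183 220 219 166 164 164 164 163 164 164 164 163
[[240.60118317 108.93715075]
 [244.08998639 110.36892319]
 [246.80066312 111.4824095 ]]
[([139, 145, 13, 12, 73], [144.9, 150.3]), ([286, 150, 19, 21, 294], [294.9, 160.3])]
[[292.96075993 163.42538485]
 [295.77085688 158.70211475]
 [298.42774809 154.23543838]]
```

Run:
```python
from h import *
print(go(.4497,.304,.2955,63.5))
```

```text
units [ 1.638 -0.345  3.237] turn 2.03  (dist mm 182) t=19.6
```

Call:
apply_moves(
  moves=[
    [[1.0, -0.2, 0.2, 0.8, 0.2], [1.6, -0.34, 0.6, 1.6, 0.2], [1.63, -0.34, 1.3, 2.03, 0.2], [1.63, -0.34, 2.1, 2.03, 0.2], [1.63, -0.34, 2.9, 2.03, 0.2], [1.63, -0.34, 3.23, 2.03, 0.2], [1.63, -0.34, 3.23, 2.03, 0.2], [1.63, -0.34, 3.23, 2.03, 1], [1.63, -0.34, 3.23, 2.03, 1], [1.63, -0.34, 3.23, 2.03, 1]],
  ],
)

```text
time: 20.82
tool_pos: [0.449, 0.3048, 0.2969]
ee_rot: [3.14, -0.002, 1.111]
wrist_force: [0.5, 0.2, -0.5]
width: 0.0487
finger_force: 0.0
```

Call:
apply_moves(
  moves=[
    [[0, 0, 0, 0, 1], [0, 0, 0, 0, 1], [0, 0, 0, 0, 1], [0, 0, -0.3, 0, 1], [0, 0, -1.2, 0, 1], [0, 0, -2.1, 0, 1], [0, 0, -2.9, 0, 1], [0, 0, -3.4, 0, 1], [0, 0, -3.4, 0, 1]],
  ],
)

```text
time: 21.95
tool_pos: [0.4487, 0.3046, 0.4684]
ee_rot: [3.139, -0.004, 1.111]
wrist_force: [-0.1, 0.4, -3.7]
width: 0.036
finger_force: 30.0
```

Run:
```python
from h import *
print(tool()[0],tool()[2]["ee_rot"],tool()[2]["width"])
x,y=W(.039,.0735);print(x,y,go(x,y,.46,83.8));x,y=W(.039,.13);print(go(x,y,.47,83.8))
```

```text
[0.44872211 0.30463989 0.46835808] [ 3.13869566 -0.00420879  1.11057101] 0.03600099218945265
0.662409840239313 -0.0211418790205697 units [-3.94   6.723  0.17 ] turn -2.02  (dist mm 390) t=21.9
units [-2.879  6.333 -0.027] turn -2.02  (dist mm 348) t=21.9
```

Run:
```python
from h import *
x,y=W(.02,-.075);print(x,y,go(x,y,.53,83.8))
```

```text
0.6274830676014946 -0.1667213094120441 units [-6.853  7.394 -1.24 ] turn -2.02  (dist mm 508) t=21.9
```

Call:
apply_moves(
  moves=[
    [[-0.7, 0.7, -0.6, -0.3, 1], [-1.4, 1.5, -1.24, -0.6, 1], [-2.1, 2.3, -1.24, -0.9, 1], [-2.8, 3.1, -1.24, -1.2, 1], [-3.6, 3.9, -1.24, -1.5, 1], [-4.4, 4.8, -1.24, -1.8, 1], [-5.2, 5.6, -1.24, -2.02, 1], [-6.0, 6.5, -1.24, -2.02, 1], [-6.8, 7.35, -1.24, -2.02, 1], [-6.85, 7.4, -1.24, -2.02, 1]],
  ],
)

```text
time: 23.2
tool_pos: [0.6297, -0.1712, 0.5221]
ee_rot: [-3.134, -0.001, 1.457]
wrist_force: [-0.1, 1.0, -3.8]
width: 0.0355
finger_force: 30.0
```

Call:
apply_moves(
  moves=[
    [[0, 0, 0, 0, 1], [0, 0, 0, 0, 1]],
  ],
)

```text
time: 23.45
tool_pos: [0.6279, -0.1652, 0.5275]
ee_rot: [-3.141, -0.001, 1.465]
wrist_force: [1.1, 0.4, -1.7]
width: 0.0358
finger_force: 30.0
```

Run:
```python
from h import *
s=shot("w8");p,R,o=tool();print(p,o["ee_rot"],S(p));print(amb(s))
x,y=W(.039,.0105)
print(proj(s,[[x,y,.214],[x,y,.144],[x,y,.06]]))
g=(x,y);print(bottle(s,g,.144));C,o_=sides(s,g,.144,-6.2);print(C,S(C),o_)
hsv=cv2.cvtColor(s["image"],cv2.COLOR_RGB2HSV);m=cv2.inRange(hsv,(4,60,20),(26,255,240))
for u in range(232,290,6):
    q=np.where(m[150:320,u])[0]+150;print(u,q.min() if len(q) else None,end=" | ")
# timer/bottle silhouettes and jars
for yy in(.0923,.0375,-.0165):
    w=W(-.037,yy);c=caps(s,[*w,.1],.1);print("\njar",yy,c[1],S(c[-1]) if c[1] is not None else None)
print("timer corners px",proj(s,[[*W(a,b),.121] for a,b in((.027,-.0865),(.027,-.0255),(.045,-.0255))]))
g=cv2.cvtColor(s["image"],cv2.COLOR_RGB2GRAY)
u=int(proj(s,[*W(.036,-.0255),.121])[0][0]);print(u,list(zip(range(70,180,2),g[70:180:2,u])))
```

```text
[ 0.62784571 -0.16498799  0.52796758] [ 3.14130199e+00 -3.25091787e-04  1.46504957e+00] (np.float64(0.020173320804959965), np.float64(-0.07323765798764335))
[([254, 88, 44, 43, 1815], [275.1, 108.8]), ([220, 167, 77, 123, 6079], [259.4, 218.9]), ([180, 276, 17, 58, 544], [186.9, 304.8]), ([321, 276, 17, 58, 537], [330.3, 304.7]), ([111, 344, 318, 20, 3798], [284.3, 355.9])]
[[278.64708053 106.46921881]
 [274.84683919 108.35759923]
 [271.8633724  109.84146885]]
(array([ 254,   88,   44,   43, 1815], dtype=int32), array([656.3, -85. ]), array([49.7, 52.7]), 84.0058364868164)
[ 0.65640069 -0.08462712] (np.float64(0.039882363974532806), np.float64(0.009737103223643124)) [(0, 25, np.float32(-7.5), np.float64(687.6)), (1, 25, np.float32(-6.0), np.float64(11.2)), (2, 25, np.float32(-6.3), np.float64(-635.4)), (3, 24, np.float32(-2.6), np.float64(38.5))]
232 174 | 238 170 | 244 168 | 250 170 | 256 170 | 262 167 | 268 166 | 274 171 | 280 169 | 286 175 | 
jar 0.0923 [217.  44.] (np.float64(-0.03553902675932793), np.float64(0.09363618290211852))

jar 0.0375 [215.25  89.  ] (np.float64(-0.039421
[... 732 characters left out ...]
116)), (116, np.uint8(114)), (118, np.uint8(107)), (120, np.uint8(102)), (122, np.uint8(95)), (124, np.uint8(78)), (126, np.uint8(80)), (128, np.uint8(68)), (130, np.uint8(74)), (132, np.uint8(101)), (134, np.uint8(140)), (136, np.uint8(108)), (138, np.uint8(103)), (140, np.uint8(137)), (142, np.uint8(146)), (144, np.uint8(146)), (146, np.uint8(147)), (148, np.uint8(148)), (150, np.uint8(147)), (152, np.uint8(147)), (154, np.uint8(146)), (156, np.uint8(145)), (158, np.uint8(145)), (160, np.uint8(144)), (162, np.uint8(141)), (164, np.uint8(140)), (166, np.uint8(112)), (168, np.uint8(116)), (170, np.uint8(99)), (172, np.uint8(70)), (174, np.uint8(70)), (176, np.uint8(71)), (178, np.uint8(73))]
```

Run:
```python
from h import *
s=np.load("pics/w8.npy",allow_pickle=True).item()
g=cv2.GaussianBlur(cv2.cvtColor(s["image"],cv2.COLOR_RGB2GRAY),(3,3),0).astype(float)
for n in("w6","w8"):
    s=np.load(f"pics/{n}.npy",allow_pickle=True).item()
    hsv=cv2.cvtColor(s["image"],cv2.COLOR_RGB2HSV);m=cv2.inRange(hsv,(4,90,30),(24,255,230));sat=hsv[:,:,1].astype(int)
    print(n,[(u,int(np.argmax(m[145:260,u]>0))+145) for u in range(228,292,5)])
    print([(v,int(np.where(m[v,205:310])[0].min()+205),int(np.where(m[v,205:310])[0].max()+205)) for v in range(178,220,5)])
x,y=W(.039,.0735);print(go(x,y,.53,83.8))
```

```text
w6 [(228, 183), (233, 174), (238, 172), (243, 172), (248, 172), (253, 172), (258, 172), (263, 172), (268, 172), (273, 172), (278, 171), (283, 173), (288, 183)]
[(178, 231, 286), (183, 228, 293), (188, 226, 295), (193, 220, 295), (198, 219, 295), (203, 220, 295), (208, 225, 295), (213, 225, 295), (218, 228, 289)]
w8 [(228, 184), (233, 174), (238, 171), (243, 170), (248, 171), (253, 171), (258, 171), (263, 167), (268, 169), (273, 171), (278, 171), (283, 173), (288, 182)]
[(178, 231, 286), (183, 229, 289), (188, 226, 295), (193, 225, 295), (198, 225, 295), (203, 225, 295), (208, 225, 295), (213, 225, 295), (218, 229, 289)]
units [ 2.934  0.384 -0.04 ] turn 0.01  (dist mm 148) t=23.5
```

Call:
apply_moves(
  moves=[
    [[0.8, 0.1, 0, 0, 1], [1.7, 0.25, 0, 0, 1], [2.6, 0.38, 0, 0, 1], [2.93, 0.38, 0.2, 0, 1], [2.93, 0.38, 1.0, 0, 1], [2.93, 0.38, 1.6, 0, 1], [2.93, 0.38, 1.8, 0, 1], [2.93, 0.38, 1.8, 0, 1]],
  ],
)

```text
time: 24.5
tool_pos: [0.6625, -0.023, 0.4374]
ee_rot: [-3.141, 0.0, 1.463]
wrist_force: [-0.2, -0.1, -2.6]
width: 0.0358
finger_force: 30.0
```

Run:
```python
from h import *
x,y=W(.039,.0735);print(go(x,y,.3565,83.8),tool()[2]["ee_rot"])
```

```text
units [ 0.037 -0.005  1.617] turn 0.00  (dist mm 81) t=24.5 [-3.14072214e+00  1.37091270e-04  1.46297846e+00]
```

Call:
apply_moves(
  moves=[
    [[0.03, 0, 0.1, 0, 1], [0.03, 0, 0.7, 0, 1], [0.03, 0, 1.2, 0, 1], [0.03, 0, 1.5, 0, 1], [0.03, 0, 1.5, 0, 1], [0.03, 0, 1.5, 0, 1]],
  ],
)

```text
time: 25.25
tool_pos: [0.6632, -0.0215, 0.3644]
ee_rot: [3.139, -0.0, 1.463]
wrist_force: [0.8, 0.1, -2.5]
width: 0.0357
finger_force: 30.0
```

Run:
```python
from h import *
x,y=W(.039,.0735);print(go(x,y,.3565,83.8),tool()[2]["wrist_force"])
```

```text
units [ 0.005 -0.018  0.158] turn 0.00  (dist mm 8) t=25.2 [ 0.83498793  0.06193655 -2.47440193]
```

Lower, release, rise, then move to the right for a check view.

Call:
apply_moves(
  moves=[
    [[0, -0.02, 0.16, 0, 1], [0, -0.02, 0.16, 0, 1], [0, -0.02, 0.16, 0, 1], [0, -0.02, 0.16, 0, 0.36], [0, -0.02, 0.16, 0, 0.36], [0, -0.02, 0.16, 0, 0.36], [0, -0.02, -0.3, 0, 0.36], [0, -0.02, -1.3, 0, 0.36], [0, -0.02, -2.3, 0, 0.36], [0, -0.02, -3.2, 0, 0.36]],
  ],
)

```text
time: 26.5
tool_pos: [0.6616, -0.0213, 0.5247]
ee_rot: [3.141, -0.0, 1.463]
wrist_force: [0.5, 1.2, -0.3]
width: 0.0598
finger_force: 0.0
```

Call:
apply_moves(
  moves=[
    [[-0.8, -0.1, 0, 0, 0], [-1.6, -0.2, 0, 0, 0], [-2.2, -0.3, 0, 0, 0], [-2.2, -0.3, 0, 0, 0], [-2.2, -0.3, 0, 0, 0]],
  ],
)

```text
time: 27.12
tool_pos: [0.6354, -0.1285, 0.5225]
ee_rot: [-3.142, -0.001, 1.464]
wrist_force: [0.2, 0.3, 0.2]
width: 0.0942
finger_force: 0.0
```

Run:
```python
from h import *
s=shot("w9");p,R,o=tool();print(p,S(p),o["time"]);print(amb(s))
for y0 in(.0101,.0735):
    g=W(.039,y0);print(bottle(s,g,.144));C,o_=sides(s,g,.144,-6.2);print(S(C),o_)
for yy in(.0923,.0375,-.0165):
    w=W(-.037,yy);c=caps(s,[*w,.1],.1);print("jar",yy,c[:4],S(c[-1]) if c[1] is not None else None)
gr=cv2.cvtColor(s["image"],cv2.COLOR_RGB2GRAY);u=int(proj(s,[*W(.033,.04),.144])[0][0]);v=proj(s,[[*W(.033,.11),.144],[*W(.033,.042),.144],[*W(.033,-.02),.144],[*W(.036,-.0255),.121]]);print(u,v.tolist());print(gr[0:180,u].tolist())
```

```text
[ 0.63545787 -0.12815216  0.5225411 ] (np.float64(0.023762712039342427), np.float64(-0.035795169140639974)) 27.175
[([251, 62, 45, 49, 2023], [272.6, 86.6]), ([251, 118, 44, 45, 1808], [272.0, 139.5]), ([68, 274, 34, 57, 920], [81.2, 302.2]), ([416, 274, 34, 57, 907], [436.0, 302.3]), ([234, 340, 278, 24, 3066], [385.1, 354.3])]
(array([ 251,  118,   44,   45, 1808], dtype=int32), array([656.4, -84.9]), array([53.9, 52.8]), 83.51680755615234)
(np.float64(0.03974447038814948), np.float64(0.010618362368700682)) [(0, 24, np.float32(-7.8), np.float64(687.4)), (1, 24, np.float32(-2.3), np.float64(12.2)), (2, 25, np.float32(-6.5), np.float64(-635.4)), (3, 23, np.float32(-1.0), np.float64(39.2))]
(array([ 251,   62,   45,   49, 2023], dtype=int32), array([663.2, -21.8]), array([54.4, 52.3]), 83.89744567871094)
(np.float64(0.03908907700768201), np.float64(0.07241121458964374)) [(0, 27, np.float32(-10.9), np.float64(687.5)), (1, 26, np.float32(1.5), np.float64(76.1)), (2, 26, np.float32(-6.4), np.float64(-635.7)), (3, 25, np.float32(-6.0), np.float64(-22.7))]
jar 0.0923 (array([213.29218322, 
[... 807 characters left out ...]
6, 99, 70, 36, 24, 29, 63, 125, 168, 177, 178, 178, 179, 179, 178, 177, 179, 178, 179, 179, 179, 180, 180, 180, 179, 179, 181, 180, 180, 179, 181, 180, 180, 182, 181, 181, 182, 182, 181, 181, 181, 181, 179, 166, 132, 99, 68, 49, 45, 46, 45, 44, 47, 47, 52, 63, 79, 89, 92, 95, 97, 96, 96, 97, 96, 95, 97, 95, 96, 96, 93, 89, 87, 88, 84, 78, 72, 66, 65, 65, 70, 70, 70, 72, 75, 76, 77, 77, 75, 72, 66, 61, 64, 74, 90, 109, 122, 120, 107, 86, 72, 62, 67, 73, 75, 78, 76, 75, 72, 72, 71, 65, 65, 66, 75, 83, 87, 87, 88, 91, 94, 95, 96, 93, 96, 94, 93, 94, 95, 95, 95, 94, 90, 87, 75, 59, 49, 45, 46, 47, 46, 45, 46, 47, 51, 60, 64, 69, 80, 92, 105, 114, 119, 130, 154, 164, 164, 163, 162, 159, 155, 151]
```

```bash
python3 -c "
from bench import ticket;print(ticket.close_job())"
```

```text
the job is handed in; nothing more can be done
None
```

I've handed the job in at about 27 s: by camera measurement the jars form one row on the front step (gaps about 7 and 5 mm) and the bottles stand square side by side on the back step (gap about 4–5 mm). I didn't touch the shelf jar, timer, beaker or wipes carton.

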